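# Make up a cutter set on its spindle

### The job

Make up the tongue cutter set on the upright spindle: from the seat upward the small red cutter, the brass spacer, the large blue cutter and the green collar, each slid fully down on the one below with its hub up. The cutters lie stacked with a light plywood separator between them: lay that separator flat on the dark one, lined up with it, as the start of the separators' pile. Their edges are brittle, so set the cutters down, never drop them or let them touch one another, and leave the spare aluminium spacer, the tape measure and the pencil where they are.

Things in the scene. Friction and masses are not known exactly. Their poses are not given: they have to be found in the camera images.
- spindle: grey square stand 96x96x18 mm, fixed on the bench, with an upright steel spindle in its middle. Origin: centre of its underside, on the spindle's axis; z up. A round steel seat, 46 mm diameter, ends at z = 26 mm; above it a plain shaft of 20 mm diameter rises to 77 mm and tapers to 9 mm at its tip at z = 86 mm.
- small_cutter: small red four-wing grooving cutter, 74 mm across its brass-coloured tips, 0.19 kg: disc 6 mm thick with a steel hub, 40 mm diameter, to grip, standing above it to 16 mm over the underside; bore 24 mm. Origin: centre of the underside, on the bore; z up the bore, to the hub side. Lies hub up on the middle of the separator.
- large_cutter: large blue four-wing grooving cutter, 96 mm across its brass-coloured tips, 0.26 kg: disc 6 mm thick with a steel hub, 40 mm diameter, to grip, standing above it to 16 mm over the underside; bore 24 mm. Origin: centre of the underside, on the bore; z up the bore, to the hub side. Lies hub up on the bench, the separator across its hub.
- brass_spacer: plain brass-coloured ring, 48 mm outside, bore 24 mm, 12 mm high. Origin: centre of the underside, z along the bore. Flat on the bench.
- green_collar: plain green ring, 44 mm outside, bore 24 mm, 12 mm high. Origin: centre of the underside, z along the bore. Flat on the bench.
- separator: light plywood strip 130 (its x) x 45 (its y) x 6 mm (z), 0.03 kg, lying level between the two cutters, its ends sticking out on both sides. Origin: centre of the underside.
- pile_board: dark wooden strip of the same size, 130 (its x) x 45 (its y) x 6 mm (z), loose and flat on the bench by itself: the separator goes on it. Origin: centre of the underside.
- alu_spacer: spare plain bright aluminium ring, 48 mm outside, bore 24 mm, 18 mm high, flat on the bench; not wanted. Origin: centre of the underside.
- tape_measure: yellow and black tape measure, 74x76x36 mm, lying at the back left of the work; to be left alone. Origin: centre of the underside. Farther left stands a band saw: its table edge is 0.25 m left of the robot's middle, and from 0.6 m ahead its upper housing hangs over that table from 0.38 m above the bench: keep the arm's wrist clear.
- pencil: red flat carpenter's pencil, 13x186x8 mm, lying near the front edge of the bench; to be left alone. Origin: centre of the underside.

How it is judged:
On the way, in this order (a step that is already met when the one before it is completed fails the run):
1. The small red cutter sits on the spindle's seat, let go (horizontal distance between small_cutter and spindle below 0.005 m and z of small_cutter in the frame of spindle between 0.023 and 0.029 m and angle between small_cutter's own z axis and vertical below 0.08 rad and contact force between the fingers and small_cutter below 0.05 N and linear speed of small_cutter below 0.02 m/s), for 0.2 s.
2. The brass spacer sits on the red cutter's hub, let go (horizontal distance between brass_spacer and spindle below 0.005 m and z of brass_spacer in the frame of spindle between 0.039 and 0.045 m and angle between brass_spacer's own z axis and vertical below 0.08 rad and contact force between the fingers and brass_spacer below 0.05 N and linear speed of brass_spacer below 0.02 m/s), for 0.2 s.
3. The large blue cutter sits on the brass spacer, let go (horizontal distance between large_cutter and spindle below 0.005 m and z of large_cutter in the frame of spindle between 0.051 and 0.057 m and angle between large_cutter's own z axis and vertical below 0.08 rad and contact force between the fingers and large_cutter below 0.05 N and linear speed of large_cutter below 0.02 m/s), for 0.2 s.
4. The green collar sits on the blue cutter's hub, let go (horizontal distance between green_collar and spindle below 0.005 m and z of green_collar in the frame of spindle between 0.067 and 0.073 m and angle between green_collar's own z axis and vertical below 0.08 rad and contact force between the fingers and green_collar below 0.05 N and linear speed of green_collar below 0.02 m/s), for 0.2 s.
At the end, for the whole second after the job is handed in: Seat upward: red cutter, brass spacer, blue cutter, green collar, undersides 26, 42, 54, 70 mm (+-3) over the stand's underside, within 5 mm of the axis and 0.08 rad of level, hubs up; separator on the dark strip within 15 mm and 0.3 rad. All released, at rest (all of step 1 and all of step 2 and all of step 3 and all of step 4 and horizontal distance between separator and pile_board below 0.015 m and z of separator in the frame of pile_board between 0.004 and 0.009 m and angle between the x axis of separator and the x axis of pile_board, either way round below 0.3 rad and contact force between the fingers and separator below 0.05 N and linear speed of each of separator, pile_board below 0.02 m/s); the robot touches nothing.
It fails at once if the two cutters touch one another (contact force between small_cutter and large_cutter above 0.3 N).
It fails at once if a cutter is dropped (falls free, out of the fingers, faster than 0.5 m/s, as from more than about 13 mm) ((linear speed of small_cutter above 0.5 m/s and contact force between the fingers and small_cutter below 0.02 N) or (linear speed of large_cutter above 0.5 m/s and contact force between the fingers and large_cutter below 0.02 N)).
It fails at once if the aluminium spacer is moved more than 20 mm (distance of alu_spacer from where it was at the start of the episode above 0.02 m).
It fails at once if the tape measure is moved more than 20 mm (distance of tape_measure from where it was at the start of the episode above 0.02 m).
It fails at once if the pencil is moved more than 20 mm (distance of pencil from where it was at the start of the episode above 0.02 m).
It also fails if it takes over 144 s, if anything falls off the work surface, if the arm or the gripper's body presses on something with over 40 N, if the wrist force passes 120 N, or if a joint passes its speed limit or range.

### The arm

A 6-joint arm with a two-finger parallel gripper is mounted at the origin on a cart in front of the work surface, level with it; the furniture and walls round the work are solid. World frame = base frame: x ahead of the robot, y to its left, z up, the work surface at z = 0. Lengths are in m, angles in rad, forces in N, time in s.
With the tool pointing down it reaches from about 0.375 to 0.9 m from the base axis. Payload 3.1 kg.
Tool frame: the origin (TCP) lies on the centre line of the jaws, within the pads' length; the fingertips stand 25 mm ahead of it and the grasp point (between the pads) lies 6 mm ahead of it (manip.tip_extent is the distance from the TCP to the fingertips, in m); z points along the fingers, y is the line along which they close (so a half turn about z gives the same grasp; the last joint's range is limited). The gripper opens to 85 mm and grips with 20 to 120 N. Pads are 22 mm wide; open, the fingers measure 114 mm over their backs; the gripper's body (76 mm by 85 mm) begins 54 mm behind the grasp point. The pads swing forward as they close: fully open they stand 13 mm farther back than shut.
Start: joints at [0.998, 0.527, 1.433, -0, 1.181, -0.178], TCP at [0.24, 0.577, 0.256] pointing down, gripper open.
Joint ranges: [-3.08, 3.08], [-0.75, 2.2], [0.22, 2.44], [-1.43, 4.57], [0, 2.65], [-2.85, 2.85]. Speed limits (rad/s): [2.79, 2.79, 3.14, 3.14, 3.14, 3.14].

### API

Orientations are given as a unit quaternion [x, y, z, w].
In Python, from station import readout, imaging, order, manip gives the robot as it stands.
- The arm moves only by the tool move_arm, never from a script. Its argument "rows" is a list of rows, each a list of 7 numbers: the turn, a rotation vector about the tool's x, y, z in degrees, then the shift along the tool's x, y, z in mm, then the closure, from 0 (fully open) to 1 (shut). A call has 1 to 12 rows; each row is the pose to reach, as a shift and turn from the pose commanded when the call began, along the tool's axes at that moment; what a row does not reach only later rows make up. A row lasts 1/12 s, in which the tool goes at most 41.7 mm and 7.16 degrees, less where a joint would pass 70% of its speed; a pose out of reach is approached as far as the arm can. A call with a gripper value outside its range is refused whole. The fingers move at their own pace and stop on an object; "squeeze" is the grip in N (left out, the last holds). Time passes only in rows, so rows that repeat a pose let the fingers close. It gives the time, the measured TCP pose, the force, the opening and the grip force at its end, in the units of the state.
- readout.sense(): the state, without advancing time (a new reading comes with each control period).
- imaging.snapshot(name): name is "scene" or "top"; returns a dict with "img" (400x640x3 uint8, red, green, blue), "z_map" (400x640 float32, m along the optical axis (not along the pixel's ray), 0 where there is no reading), "fovy" (degrees; the focal length in pixels is half the picture's height over the tangent of half this angle, whatever the lens; pixels are square), "cx", "cy" (the principal point, pixels), "rvec" (rotation vector, rad) and "tvec" (3), from world to camera coordinates, as OpenCV has them. Camera axes: x right, y down, z forward; pixel columns grow to the right and rows downward; lengths in m; the calibration is good to about 2 mm. A picture is of the moment at which its call begins.
- order.sign_off(): hands the job in; it is judged then, once.
The state is a dict: "t": time; "q": joint angles; "qd": joint speeds; "tau": joint torques, N m; "tcp_pos": TCP position; "tool_rot": TCP orientation; "force": force on the tool from outside, world axes, zero at the start; "ft_torque": the same for the moment, N m; "finger_gap": opening from 0.0 (shut) to 1.0 (fully open); "gripper_force": force on a finger pad.
Only numpy, scipy, OpenCV 4.12 (cv2) and the standard library are available. Lean on these libraries where they do the work, as an engineer would, in place of code of your own. Each camera call takes 0.05 s, during which the arm holds its last target. There are 200 camera calls.

## Working session

There is one attempt and no reset: what is moved stays moved. The work goes in short steps, Python scripts to look and compute and a tool call to move; the robot and the scene stay as the last step left them, time stands still between calls to the robot, and variables do not carry over. Pictures are saved under pics/ and viewed, at most 14 in all, crops included, and the job is handed in when it is done.

Besides the shell and the picture viewer there is one more tool, called as name([rows], argument=value, ...), one row to a line, values as JSON. move_arm: Moves the arm, as the interface text tells. Its arguments: {"type":"object","properties":{"rows":{"type":"array"},"squeeze":{"type":"number"}},"required":["rows"]}

```bash
mkdir -p pics; ls; cat > h.py <<'E'
import numpy as np, cv2
from station import readout, imaging, order, manip
from scipy.spatial.transform import Rotation as R
def snap(n, name=None):
    s=imaging.snapshot(n)
    if name: cv2.imwrite('pics/'+name+'.png', s['img'][...,::-1])
    h,w=s['z_map'].shape
    f=h/2/np.tan(np.radians(s['fovy'])/2)
    u,v=np.meshgrid(np.arange(w),np.arange(h)); z=s['z_map']
    C=np.stack([(u-s['cx'])/f*z,(v-s['cy'])/f*z,z],-1)
    M=cv2.Rodrigues(np.array(s['rvec'],float))[0]
    P=(C-np.array(s['tvec']).ravel())@M
    P[z==0]=np.nan
    return s,P
E
python3 - <<'E'
from h import *
s,P=snap('top','top0'); s2,P2=snap('scene','scene0')
np.savez('s0.npz',a=s['img'],P=P,b=s2['img'],P2=P2)
print(readout.sense())
for q in (s,s2): print(q['fovy'],q['cx'],q['cy'],q['rvec'],q['tvec'])
E
```

```text
pics
{'t': 0.1, 'q': array([ 9.97471315e-01,  5.28374980e-01,  1.43378241e+00, -2.45846993e-05,
        1.18141167e+00, -1.78523953e-01]), 'qd': array([ 3.87634154e-04, -2.61405139e-03, -2.01842218e-03,  3.03044616e-05,
        1.37487752e-04, -7.19691975e-04]), 'tau': array([-1.79840704e-04, -4.43308139e+01, -1.78586465e+01, -2.26752827e-04,
        3.90709582e-03, -1.32507679e-06]), 'tcp_pos': array([0.24005038, 0.57640905, 0.25542772]), 'tool_rot': array([ 1.96116325e-01,  9.80580140e-01, -9.23367481e-04, -3.52227271e-04]), 'force': array([-0.1830023 ,  0.38994198,  0.30134985]), 'ft_torque': array([-0.02862488,  0.01285384,  0.01760356]), 'gripper_force': 0.0, 'finger_gap': 1.0009474005919576}
57.83191183081288 329.66574868502215 200.63050125559874 [ 2.09732029 -2.1352852   0.21995938] [-0.16301429  0.52142357  1.03591244]
54.94429409623411 319.8679600860431 199.07969362833526 [ 0.71262365 -2.55508263  1.18132481] [0.35118543 0.28909923 0.60530523]
```

View pics/top0.png

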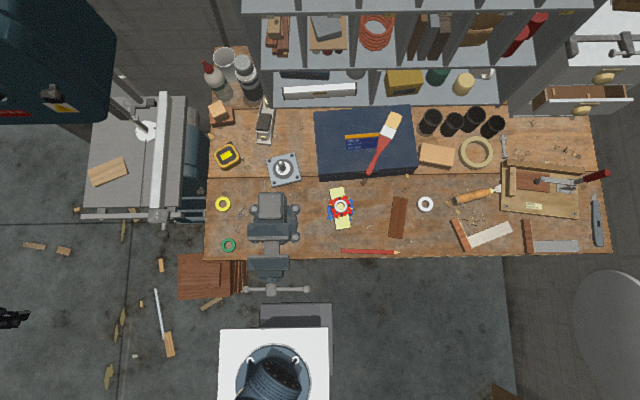

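View pics/scene0.png

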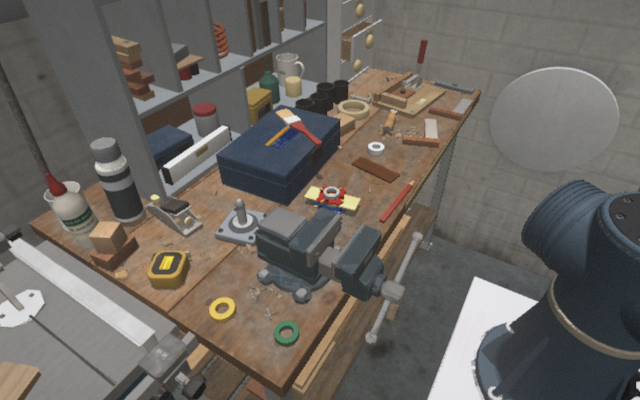

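The top view shows the spindle at (284,169), the red/blue stack at (340,207), the dark strip at (398,217), the alu ring at (425,204), brass at (223,204), green at (228,245), the tape at (228,155) and the pencil at (370,251). The vise at (270,230) is an obstacle. The scene view shows the same layout.

```bash
python3 - <<'E'
from h import *
d=np.load('s0.npz')
def comp(img,P,name,box,hsv,zr):
    u0,u1,v0,v1=box
    im=img[v0:v1,u0:u1]; p=P[v0:v1,u0:u1]
    H=cv2.cvtColor(im,cv2.COLOR_RGB2HSV)
    m=cv2.inRange(H,np.array(hsv[0]),np.array(hsv[1]))>0
    m&=(p[...,2]>zr[0])&(p[...,2]<zr[1])
    q=p[m]
    if len(q)<5: print(name,len(q));return
    (c,sz,a)=cv2.minAreaRect(q[:,:2].astype(np.float32)*1000)
    cc,r=cv2.minEnclosingCircle(q[:,:2].astype(np.float32)*1000)
    print(name,len(q),'med',np.round(np.median(q,0)*1000,1),'rect',np.round(c,1),np.round(sz,1),round(a,1),'circ',np.round(cc,1),round(r,1))
a,P=d['a'],d['P']
A=([0,0,0],[180,255,255])
comp(a,P,'brass',(205,240,190,218),([20,120,80],[35,255,255]),(.004,.03))
comp(a,P,'brassz',(210,236,190,218),A,(.008,.03))
comp(a,P,'green',(215,245,233,258),([50,100,40],[95,255,255]),(.004,.03))
comp(a,P,'greenz',(215,245,233,258),A,(.008,.03))
comp(a,P,'stand',(255,310,145,195),A,(.014,.022))
comp(a,P,'seat',(265,303,150,188),A,(.023,.03))
comp(a,P,'shaft',(265,303,150,188),A,(.06,.1))
comp(a,P,'red',(320,360,180,235),([0,120,80],[8,255,255]),(.02,.05))
comp(a,P,'redhub',(320,360,180,235),A,(.034,.06))
comp(a,P,'sep',(320,360,180,235),([22,40,120],[35,180,255]),(.015,.025))
comp(a,P,'sep2',(320,360,180,235),A,(.017,.06))
comp(a,P,'blue',(310,370,180,235),([105,100,60],[130,255,255]),(.0,.03))
comp(a,P,'low',(312,370,180,235),A,(.004,.014))
comp(a,P,'pile',(380,412,190,245),A,(.003,.02))
comp(a,P,'alu',(412,440,190,220),A,(.008,.04))
comp(a,P,'tape',(205,250,135,175),A,(.02,.05))
comp(a,P,'vise',(240,310,188,275),A,(.05,.3))
comp(a,P,'box',(310,425,100,185),A,(.05,.3))
comp(a,P,'pencil',(335,405,244,260),([0,120,80],[8,255,255]),(-.01,.03))
for n,b in (('vise',(240,310,188,275)),('box',(310,425,100,185)),('back',(200,300,80,140)),('bench',(300,330,220,240))):
    z=P[b[2]:b[3],b[0]:b[1],2]; print(n,np.nanpercentile(z,[50,90,100]))
M=np.vstack([np.arange(0,1)])
t=cv2.resize(a[130:265,200:450],None,fx=3.2,fy=3.2,interpolation=cv2.INTER_CUBIC)
cv2.imwrite('pics/z0.png',t[...,::-1])
E
```

```text
brass 154 med [522.6 161.1  12.4] rect [522.9 162.2] [46.1 45.6] 45.3 circ [523.8 162.1] 24.1
brassz 141 med [522.9 161.2  13. ] rect [523.2 162.5] [45.2 45.6] 45.3 circ [524.3 162.1] 24.0
green 87 med [394.7 141.   12.9] rect [395.2 139.5] [38.1 38.5] 65.3 circ [395.2 140.1] 20.5
greenz 114 med [394.7 141.1  12.9] rect [396. 140.] [42.5 40. ] 88.5 circ [395.2 140.5] 21.9
stand 628 med [624.4 -25.3  18.9] rect [623.4 -17.1] [109.2 115.7] 13.4 circ [623.3 -19.2] 74.0
seat 134 med [624.9 -29.5  25.4] rect [629.4 -26.1] [87.8 83.2] 13.2 circ [627.4 -23.8] 56.8
shaft 45 med [628.5 -26.4  80.8] rect [631.  -25.5] [18.9 17.4] 36.8 circ [631.7 -25.4] 10.3
red 155 med [ 497.7 -203.1   29. ] rect [ 505.6 -203.6] [59.4 59. ] 15.3 circ [ 504.7 -203.9] 36.7
redhub 90 med [ 505.8 -203.9   39.3] rect [ 503.4 -203.5] [36.6 64.8] 88.5 circ [ 503.3 -206.7] 35.8
sep 272 med [ 489.8 -203.1   22.7] rect [ 502.2 -202.8] [129.2  44.5] 8.2 circ [ 501.9 -200.2] 66.1
sep2 697 med [ 501.6 -202.8   25.9] rect [ 520.2 -199.5] [168.5  66.2] 16.8 circ [ 516.3 -186.7] 86.5
blue 81 med [ 492.  -176.1    7.1] rect [
[... 217 characters left out ...]
[ 97.6 173.7] 86.7 circ [ 475.3 -377.6] 98.3
alu 159 med [ 509.8 -466.4   18.4] rect [ 519.8 -469.3] [45.8 64.4] 76.1 circ [ 522.5 -464.5] 35.4
tape 486 med [671.5 148.1  35.2] rect [683.4 157.6] [163.4  73.8] 35.3 circ [692.8 144.4] 84.3
vise 2600 med [414.   -2.9 126.5] rect [423.3  -0.6] [239.1 115.8] 1.5 circ [423.1  -2. ] 122.9
box 6690 med [ 690.9 -280.8   94.5] rect [ 714.5 -302.3] [257.6 345.2] 4.2 circ [ 698.3 -297.4] 191.9
pencil 225 med [ 368.6 -283.6    9.5] rect [ 369.  -283.6] [158.9  13.2] 86.7 circ [ 367.3 -283.5] 79.5
vise [0.01434763 0.13048105 0.13649581]
box [0.0930477  0.09745154 0.11265296]
back [0.0090879  0.08155864 0.20042994]
bench [0.00107064 0.00387636 0.00820332]
```

View pics/z0.png

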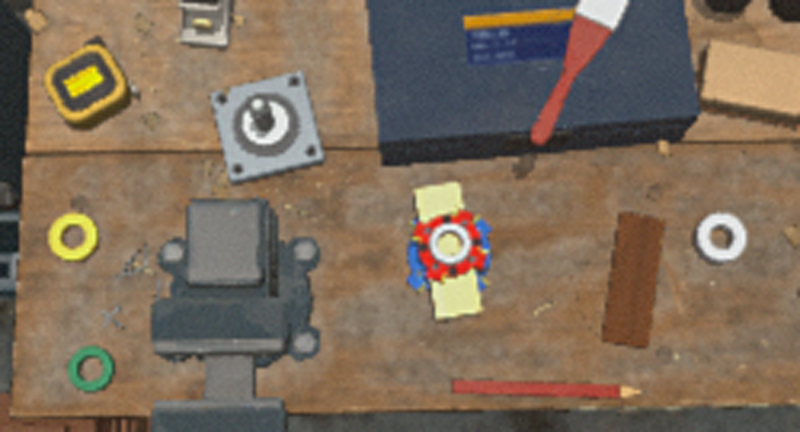

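The crop confirms the layout: strip and dark board are both nearly along x (about +8° and −5°), and the vise stands between the rings and the stack.

```bash
python3 - <<'E'
from h import *
print({k:getattr(manip,k) for k in dir(manip) if k[0]!='_'})
d=np.load('s0.npz')
for n,I,Pn in (('top','a','P'),('scene','b','P2')):
    P=d[Pn]; H=cv2.cvtColor(d[I],cv2.COLOR_RGB2HSV)
    def m(name,c,r,zr,hs=None):
        k=(np.hypot(P[...,0]-c[0],P[...,1]-c[1])<r)&(P[...,2]>zr[0])&(P[...,2]<zr[1])
        if hs: k&=cv2.inRange(H,np.array(hs[0]),np.array(hs[1]))>0
        q=P[k]*1000
        if len(q)<6: print(n,name,len(q));return
        c,sz,a=cv2.minAreaRect(q[:,:2].astype(np.float32))
        print(n,name,len(q),'mean',q.mean(0).round(1),'rect',np.round(c,1),np.round(sz,1),round(a,1))
    m('brass',(.523,.162),.03,(.009,.02)); m('green',(.395,.14),.028,(.009,.02))
    m('shaft',(.63,-.026),.02,(.06,.1)); m('tip',(.63,-.026),.02,(.083,.1)); m('stand',(.626,-.026),.072,(.014,.022)); m('seat',(.627,-.026),.03,(.0235,.03))
    m('redhub',(.504,-.204),.024,(.035,.05)); m('sep',(.502,-.203),.07,(.019,.026),([22,40,120],[35,180,255]))
    m('pile',(.474,-.38),.072,(.0035,.01),([0,60,40],[20,255,130])); m('alu',(.51,-.466),.03,(.014,.022))
    m('sawtable',(.6,.35),.1,(-.2,.3))
    m('tape',(.67,.148),.06,(.025,.05))
E
```

```text
{'PlanningError': <class 'station.PlanningError'>, 'tip_extent': 0.025}
top brass 131 mean [523.7 162.1  13. ] rect [523.2 162.5] [45.2 45.6] 45.3
top green 110 mean [395.4 141.   13. ] rect [396. 140.] [42.5 40. ] 88.5
top shaft 45 mean [629.2 -26.7  79.5] rect [631.  -25.5] [18.9 17.4] 36.8
top tip 17 mean [630.3 -25.9  85.7] rect [630.4 -26.1] [12.2  8.8] 89.1
top stand 614 mean [628.7 -26.   18.8] rect [626.4 -17.4] [103.5 113.6] 13.4
top seat 101 mean [626.7 -27.3  26.4] rect [626.6 -25. ] [44.7 55.1] 80.5
top redhub 86 mean [ 505.2 -203.8   39.2] rect [ 504.5 -203.6] [36.7 37. ] 89.4
top sep 292 mean [ 497.7 -203.3   23. ] rect [ 502.2 -202.8] [129.2  44.5] 8.2
top pile 541 mean [ 472.9 -382.     6.9] rect [ 476.2 -371.2] [ 81.8 130.1] 73.4
top alu 126 mean [ 510.5 -467.4   18.5] rect [ 511.3 -467.7] [43.8 47.3] 82.5
top sawtable 4320 mean [604.  340.   89.8] rect [600.2 354.3] [190.6 199.3] 89.7
top tape 460 mean [672.3 148.6  35. ] rect [674.4 151.2] [71.4 73.7] 35.2
scene brass 354 mean [521.2 164.7  11.5] rect [522.2 164.2] [45.3 45.8] 83.1
scene green 328 mean [393.1 143.   11.6] rect [393.5 142.3] [42.5 42.5] 4.5
scene shaft 109 mean [626.  -20.5  74.5] rect [627.1 -22.1] [20.  16.1] 74.0
scene tip 19 mean [629.2 -23.5  85.1] rect [629.9 -23.5] [10.2 11.2] 67.0
scene stand 824 mean [628.2 -12.5  17.9] rect [631.  -23.4] [98.1 97.6] 13.2
scene seat 166 mean [626.4 -20.3  25.7] rect [629. -23.] [44.4 42.7] 42.7
scene redhub 100 mean [ 503.7 -200.6   37.2] rect [ 504.2 -201.3] [36.4 38.5] 72.4
scene sep 321 mean [ 495.6 -200.8   21.8] rect [ 500.8 -200.9] [129.4  45.8] 8.2
scene pile 473 mean [ 468.6 -379.1    5.7] rect [ 471.6 -380.7] [ 48.2 131.2] 79.0
scene alu 106 mean [ 508.7 -463.4   17.2] rect [ 509.6 -465.9] [42.8 50.7] 24.5
scene sawtable 13737 mean [596.1 355.3 111.4] rect [604.4 344.3] [198.7 185.5] 36.1
scene tape 983 mean [667.4 155.4  33.5] rect [670.8 153.1] [70.5 74.4] 39.0
```

move_arm([
  [0,0,-5,-26,-30,0,0],
  [0,0,-12,-54,-62,0,0],
  [0,0,-22.6,-82,-93,0,0],
  [0,0,-22.6,-109,-124,0,0],
  [0,0,-22.6,-136,-155,0,0],
  [0,0,-22.6,-163,-186,0,0],
  [0,0,-22.6,-190,-216,0,0],
  [0,0,-22.6,-217,-247,0,0],
  [0,0,-22.6,-244,-278,0,0],
  [0,0,-22.6,-271,-308,0,0],
  [0,0,-22.6,-290,-330,0,0],
  [0,0,-22.6,-300,-341,0,0],
])

```text
t: 1.1
tcp_pos: [0.387, 0.1438, 0.2563]
tool_rot: [0.002, 1.0, -0.0, 0.0]
force: [-0.6, 0.3, 0.3]
finger_gap: 1.0
gripper_force: 0.0
```

move_arm([
  [0,0,0,-12,-36,0,0.3],
  [0,0,0,-25,-74,0,0.3],
  [0,0,0,-38,-112,0,0.3],
  [0,0,0,-51,-150,0,0.3],
  [0,0,0,-64,-188,0,0.3],
  [0,0,0,-77,-226,0,0.3],
  [0,0,0,-90,-264,20,0.3],
  [0,0,0,-103,-302,40,0.3],
  [0,0,0,-113,-333,70,0.3],
  [0,0,0,-117,-346,100,0.3],
  [0,0,0,-117,-346,130,0.3],
  [0,0,0,-117,-346,136,0.3],
])

```text
t: 2.1
tcp_pos: [0.5004, -0.1992, 0.1155]
tool_rot: [0.001, 1.0, 0.003, -0.004]
force: [-1.0, 0.2, 0.2]
finger_gap: 0.701
gripper_force: 0.0
```

```bash
python3 - <<'E'
from h import *
s,P=snap('scene','s1'); 
r=readout.sense(); print(r['tcp_pos'],r['finger_gap'],r['q'])
c=r['tcp_pos']
k=(np.hypot(P[...,0]-c[0],P[...,1]-c[1])<.08)&(P[...,2]>.05)
v,u=np.where(k); print(u.min(),u.max(),v.min(),v.max())
for sgn in (1,-1):
    kk=k&((P[...,1]-c[1])*sgn>0.01); print(sgn,np.nanpercentile(P[kk][:,2],[0,1,3,10,30]), P[kk&(P[...,2]<np.nanpercentile(P[kk][:,2],20))].mean(0))
im=s['img'][max(0,90):290,180:480]; cv2.imwrite('pics/s1c.png',cv2.resize(im,None,fx=2.6,fy=2.6)[...,::-1])
E
```

```text
[ 0.50032141 -0.1982361   0.11647568] 0.7029607933868424 [-5.85039718e-01  6.23853243e-01  1.76177852e+00  1.39461595e-04
  7.65477546e-01 -2.15420045e+00]
296 352 0 182
1 [0.09622205 0.11278169 0.14439889 0.1822788  0.25733657] [ 0.49374081 -0.15555547  0.17663076]
-1 [0.09509308 0.09609472 0.09978577 0.10741767 0.12945511] [ 0.49766363 -0.2285802   0.1072411 ]
```

View pics/s1c.png

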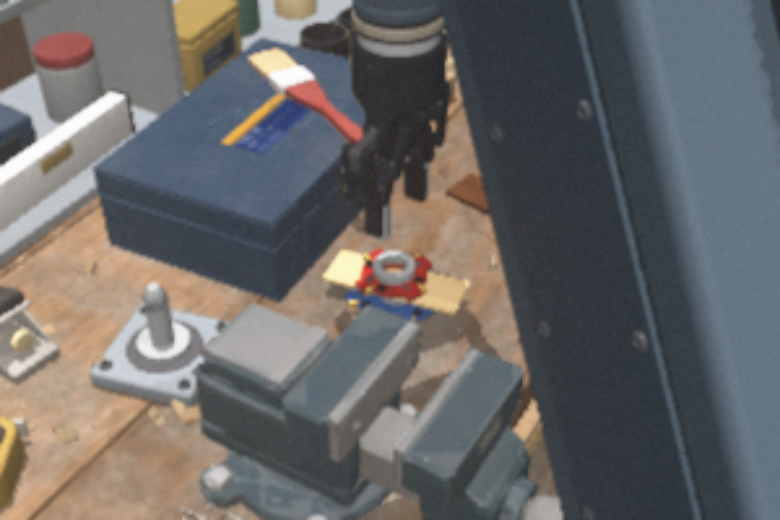

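Fingertips are about 21 mm ahead of the TCP and centred above the stack; the way down is clear.

move_arm([
  [0,0,0,0,0,10,0.3],
  [0,0,0,0,0,25,0.3],
  [0,0,0,0,0,35,0.3],
  [0,0,0,0,0,40,0.35],
  [0,0,0,0,0,40,0.4],
  [0,0,0,0,0,40,0.4],
  [0,0,0,0,0,40,0.4],
])

```text
t: 2.73
tcp_pos: [0.5036, -0.1994, 0.0813]
tool_rot: [-0.0, 1.0, -0.001, 0.001]
force: [-0.2, 0.2, -0.4]
finger_gap: 0.598
gripper_force: 0.0
```

```bash
python3 - <<'E'
from h import *
r=readout.sense(); c=r['tcp_pos'];print(c,r['finger_gap'])
for n in ('scene','top'):
    s,P=snap(n)
    k=(np.hypot(P[...,0]-c[0],P[...,1]-c[1])<.08)&(P[...,2]>.042)&(s['img'].max(2)<90)
    for sgn in (1,-1):
        kk=k&((P[...,1]-c[1])*sgn>0.01)&((P[...,1]-c[1])*sgn<.06)&(P[...,2]<.2); print(n,kk.sum(),sgn,np.nanpercentile(P[kk][:,2],[0,1,3,10,30]), P[kk&(P[...,2]<.08)].mean(0))
E
```

```text
[ 0.50355481 -0.1993911   0.08125174] 0.5980758067455705
scene 675 1 [0.06642292 0.07121025 0.07787756 0.10712775 0.13256957] [ 0.49970481 -0.16144805  0.07316724]
scene 286 -1 [0.06175534 0.06296884 0.06590018 0.07344067 0.09307056] [ 0.50095217 -0.22428905  0.07136528]
top 0 1 nan [nan nan nan]
top 4 -1 [0.11422114 0.11470035 0.11565877 0.11901322 0.12859737] [nan nan nan]
  return np.nanmean(a, axis, out=out, keepdims=keepdims)
<stdin>:7: RuntimeWarning: Mean of empty slice.
  ret = um.true_divide(
```

move_arm([
  [0,0,0,0,-3,8,0.4],
  [0,0,0,0,-3,18,0.4],
  [0,0,0,0,-3,25,0.4],
  [0,0,0,0,-3,28,0.4],
  [0,0,0,0,-3,28,0.4],
  [0,0,0,0,-3,28,0.45],
  [0,0,0,0,-3,28,0.5],
  [0,0,0,0,-3,28,0.55],
  [0,0,0,0,-3,28,0.7],
  [0,0,0,0,-3,28,0.7],
  [0,0,0,0,-3,28,0.7],
  [0,0,0,0,-3,28,0.7],
], squeeze=40)

```text
t: 3.83
tcp_pos: [0.5032, -0.2026, 0.0528]
tool_rot: [0.0, 1.0, -0.0, 0.0]
force: [-0.7, -1.6, 3.8]
finger_gap: 0.443
gripper_force: 40.2
```

move_arm([
  [0,0,0,0,0,-3,0.7],
  [0,0,0,0,0,-8,0.7],
  [0,0,0,0,0,-18,0.7],
  [0,0,0,0,0,-35,0.7],
  [0,0,0,0,0,-55,0.7],
  [0,0,0,0,0,-75,0.7],
  [0,0,0,0,0,-95,0.7],
  [0,0,0,0,0,-115,0.7],
  [0,0,0,0,0,-130,0.7],
  [0,0,0,0,0,-138,0.7],
  [0,0,0,0,0,-140,0.7],
])

```text
t: 4.75
tcp_pos: [0.5036, -0.2025, 0.1942]
tool_rot: [0.0, 1.0, -0.001, 0.001]
force: [-0.2, -0.4, -1.3]
finger_gap: 0.436
gripper_force: 40.5
```

move_arm([
  [0,0,0,-6,8,0,0.7],
  [0,0,0,-20,28,0,0.7],
  [0,0,0,-38,54,0,0.7],
  [0,0,0,-56,80,0,0.7],
  [0,0,0,-74,106,0,0.7],
  [0,0,0,-92,132,0,0.7],
  [0,0,0,-108,154,0,0.7],
  [0,0,0,-120,170,0,0.7],
  [0,0,0,-126,177,0,0.7],
  [0,0,0,-126.5,178,0,0.7],
  [0,0,0,-126.5,178,0,0.7],
])

```text
t: 5.67
tcp_pos: [0.6288, -0.0239, 0.1911]
tool_rot: [-0.0, 1.0, 0.0, -0.001]
force: [0.2, 0.0, -1.3]
finger_gap: 0.441
gripper_force: 40.5
```

```bash
python3 - <<'E'
from h import *
r=readout.sense(); c=r['tcp_pos'];print(c,r['finger_gap'],r['gripper_force'],r['q'])
for n in ('scene','top'):
    s,P=snap(n,'c2'+n)
    H=cv2.cvtColor(s['img'],cv2.COLOR_RGB2HSV)
    red=((H[...,0]<9)|(H[...,0]>174))&(H[...,1]>120)
    k=(np.hypot(P[...,0]-c[0],P[...,1]-c[1])<.06)&(P[...,2]>.11)&(P[...,2]<.2)
    for nm,kk in (('red',k&red),('disc',k&(abs(P[...,2]-c[2]+.025)<.006))):
        q=P[kk]*1000
        if len(q)<6: print(n,nm,len(q)); continue
        print(n,nm,len(q),q.mean(0).round(1),np.percentile(q[:,2],[2,50,98]).round(1),cv2.minEnclosingCircle(q[:,:2].astype(np.float32)))
a=cv2.imread('pics/c2scene.png')[60:260,180:400]; b=cv2.imread('pics/c2top.png')[100:240,220:374]
cv2.imwrite('pics/c2.png',np.hstack([cv2.resize(a,(440,400)),cv2.resize(b,(360,400))]))
E
```

```text
[ 0.62876875 -0.02388417  0.1910748 ] 0.44059428900908654 40.5131814815104 [-2.15078468e-01  6.09714233e-01  1.48047992e+00 -5.90391640e-04
  1.05411002e+00 -1.78631653e+00]
scene red 181 [616.  -16.  165.6] [162.9 165.6 168.1] ((628.9014892578125, -21.923511505126953), 37.33646011352539)
scene disc 345 [617.9 -16.2 165.9] [160.8 165.8 171.4] ((629.11767578125, -21.962553024291992), 37.86209487915039)
top red 91 [610.  -28.9 167.5] [162.8 167.8 171.3] ((613.1422119140625, -30.673980712890625), 29.13547134399414)
top disc 129 [610.5 -29.  167.4] [162.7 167.7 171.3] ((613.0172729492188, -31.2455997467041), 32.06471252441406)
```

View pics/c2.png

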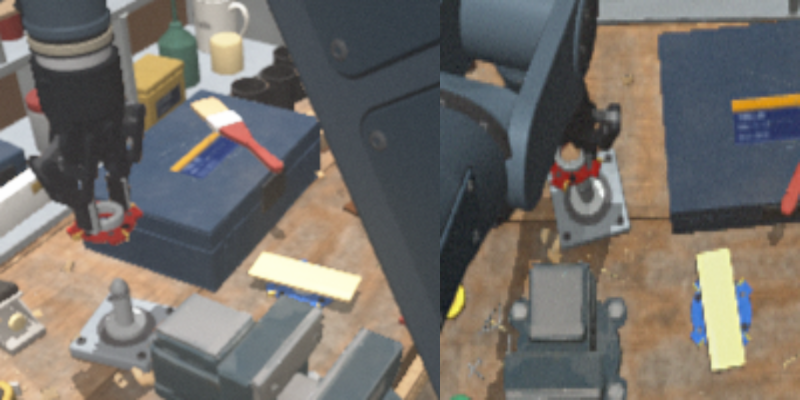

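The red cutter is held level over the spindle, hub up, and the separator is undisturbed on the blue one. It needs about 1 mm of y correction.

move_arm([
  [0,0,0,-0.5,-1.2,6,0.7],
  [0,0,0,-0.5,-1.2,20,0.7],
  [0,0,0,-0.5,-1.2,36,0.7],
  [0,0,0,-0.5,-1.2,50,0.7],
  [0,0,0,-0.5,-1.2,60,0.7],
  [0,0,0,-0.5,-1.2,67,0.7],
  [0,0,0,-0.5,-1.2,73,0.7],
  [0,0,0,-0.5,-1.2,78,0.7],
  [0,0,0,-0.5,-1.2,83,0.7],
  [0,0,0,-0.5,-1.2,88,0.7],
  [0,0,0,-0.5,-1.2,90,0.7],
  [0,0,0,-0.5,-1.2,90,0.7],
])

```text
t: 6.77
tcp_pos: [0.6298, -0.0254, 0.1019]
tool_rot: [0.0, 1.0, 0.0, -0.0]
force: [0.1, -0.4, -2.2]
finger_gap: 0.438
gripper_force: 40.5
```

move_arm([
  [0,0,0,0,0,5,0.7],
  [0,0,0,0,0,11,0.7],
  [0,0,0,0,0,17,0.7],
  [0,0,0,0,0,23,0.7],
  [0,0,0,0,0,29,0.7],
  [0,0,0,0,0,34,0.7],
  [0,0,0,0,0,38,0.7],
  [0,0,0,0,0,41,0.7],
  [0,0,0,0,0,43,0.7],
  [0,0,0,0,0,43.5,0.7],
  [0,0,0,0,0,43.5,0.7],
])

```text
t: 7.68
tcp_pos: [0.6301, -0.0255, 0.0588]
tool_rot: [0.0, 1.0, -0.0, 0.0]
force: [-0.1, 1.1, -1.2]
finger_gap: 0.439
gripper_force: 40.5
```

move_arm([
  [0,0,0,0,0,0.5,0.7],
  [0,0,0,0,0,1,0.7],
  [0,0,0,0,0,1.5,0.7],
  [0,0,0,0,0,1.5,0.7],
])

```text
t: 8.02
tcp_pos: [0.6301, -0.0255, 0.0574]
tool_rot: [0.0, 1.0, -0.0, 0.0]
force: [-0.1, 0.2, -2.0]
finger_gap: 0.442
gripper_force: 40.5
```

move_arm([
  [0,0,0,0,0,0.5,0.7],
  [0,0,0,0,0,0.5,0.5],
  [0,0,0,0,0,0.5,0.4],
  [0,0,0,0,0,0.5,0.35],
  [0,0,0,0,0,0.5,0.35],
  [0,0,0,0,0,0,0.35],
  [0,0,0,0,0,-10,0.35],
  [0,0,0,0,0,-30,0.35],
  [0,0,0,0,0,-60,0.3],
  [0,0,0,0,0,-95,0.2],
  [0,0,0,0,0,-115,0.1],
  [0,0,0,0,0,-125,0.1],
])

```text
t: 9.02
tcp_pos: [0.632, -0.0259, 0.1869]
tool_rot: [0.0, 1.0, -0.001, 0.004]
force: [0.6, 0.4, -0.1]
finger_gap: 0.895
gripper_force: 0.0
```

```bash
cat >> h.py <<'E'
def meas(n,P,name,c,r,zr,img=None,hs=None):
    k=(np.hypot(P[...,0]-c[0],P[...,1]-c[1])<r)&(P[...,2]>zr[0])&(P[...,2]<zr[1])
    if hs: k&=cv2.inRange(cv2.cvtColor(img,cv2.COLOR_RGB2HSV),np.array(hs[0]),np.array(hs[1]))>0
    q=P[k]*1000
    if len(q)<6: print(n,name,len(q));return
    c,sz,a=cv2.minAreaRect(q[:,:2].astype(np.float32)); e,rr=cv2.minEnclosingCircle(q[:,:2].astype(np.float32))
    print(n,name,len(q),'mean',q.mean(0).round(1),'rect',np.round(c,1),np.round(sz,1),round(a,1),'circ',np.round(e,1),round(rr,1),'z',np.percentile(q[:,2],[5,50,95]).round(1))
E
python3 - <<'E'
from h import *
r=readout.sense(); print(r['tcp_pos'],r['finger_gap'])
s,P=snap('scene','s3')
meas('scene',P,'redhub',(.63,-.0245),.024,(.037,.05))
meas('scene',P,'reddisc',(.63,-.0245),.04,(.025,.036),s['img'],([0,120,60],[9,255,255]))
E
```

```text
[ 0.63196863 -0.02585938  0.18687454] 0.8953454917924148
scene redhub 143 mean [626.2 -19.   41.9] rect [629.  -21.8] [38.7 37.8] 48.7 circ [629.3 -23.7] 20.7 z [38.1 41.5 47.9]
scene reddisc 192 mean [621.2 -17.4  31.2] rect [630.2 -23.1] [59.8 58.7] 19.4 circ [630.8 -23.6] 37.0 z [29.  31.3 33.3]
```

move_arm([
  [0,0,0,8,14,0,0.1],
  [0,0,0,25,44,0,0.15],
  [0,0,0,43,75,0,0.2],
  [0,0,0,61,107,0,0.25],
  [0,0,0,78,137,5,0.25],
  [0,0,0,93,164,20,0.25],
  [0,0,0,104,183,45,0.25],
  [0,0,0,107.5,188.5,75,0.25],
  [0,0,0,107.5,188.5,100,0.25],
  [0,0,0,107.5,188.5,115,0.25],
  [0,0,0,107.5,188.5,120,0.25],
  [0,0,0,107.5,188.5,120,0.25],
])

```text
t: 10.07
tcp_pos: [0.5197, 0.1633, 0.0598]
tool_rot: [-0.0, 1.0, -0.0, -0.003]
force: [-1.0, 0.1, 0.5]
finger_gap: 0.751
gripper_force: 0.0
```

move_arm([
  [0,0,0,0,0,0,0.25],
  [0,0,0,0,0,0,0.25],
  [0,0,0,0,0,0,0.25],
])

```text
t: 10.32
tcp_pos: [0.5233, 0.163, 0.0633]
tool_rot: [0.0, 1.0, 0.0, 0.001]
force: [-1.0, 0.0, -1.0]
finger_gap: 0.742
gripper_force: 0.0
```

move_arm([
  [0,0,0,0.5,0.3,8,0.25],
  [0,0,0,0.5,0.3,20,0.25],
  [0,0,0,0.5,0.3,30,0.25],
  [0,0,0,0.5,0.3,36,0.25],
  [0,0,0,0.5,0.3,38,0.3],
  [0,0,0,0.5,0.3,38,0.35],
  [0,0,0,0.5,0.3,38,0.4],
  [0,0,0,0.5,0.3,38,0.45],
  [0,0,0,0.5,0.3,38,0.6],
  [0,0,0,0.5,0.3,38,0.6],
  [0,0,0,0.5,0.3,38,0.6],
])

```text
t: 11.23
tcp_pos: [0.5222, 0.1633, 0.0247]
tool_rot: [0.0, 1.0, 0.0, 0.0]
force: [-0.5, -0.5, 0.9]
finger_gap: 0.539
gripper_force: 41.0
```

move_arm([
  [0,0,0,0,0,-3,0.6],
  [0,0,0,0,0,-10,0.6],
  [0,0,0,0,0,-28,0.6],
  [0,0,0,0,0,-55,0.6],
  [0,0,0,0,0,-85,0.6],
  [0,0,0,0,0,-115,0.6],
  [0,0,0,0,0,-140,0.6],
  [0,0,0,0,0,-155,0.6],
  [0,0,0,0,0,-163,0.6],
  [0,0,0,0,0,-165,0.6],
])

```text
t: 12.07
tcp_pos: [0.5228, 0.1635, 0.1913]
tool_rot: [0.0, 1.0, 0.0, 0.002]
force: [0.5, -0.7, -0.9]
finger_gap: 0.544
gripper_force: 41.2
```

move_arm([
  [0,0,0,-8,-14,0,0.6],
  [0,0,0,-24,-42,0,0.6],
  [0,0,0,-41,-71,0,0.6],
  [0,0,0,-58,-101,0,0.6],
  [0,0,0,-75,-131,0,0.6],
  [0,0,0,-90,-158,0,0.6],
  [0,0,0,-102,-178,0,0.6],
  [0,0,0,-107,-187,0,0.6],
  [0,0,0,-107.5,-188.5,0,0.6],
  [0,0,0,-107.5,-188.5,0,0.6],
  [0,0,0,-107.5,-188.5,0,0.6],
])

```text
t: 12.98
tcp_pos: [0.628, -0.0237, 0.1885]
tool_rot: [-0.0, 1.0, 0.001, -0.001]
force: [-0.6, 0.1, -1.1]
finger_gap: 0.541
gripper_force: 41.3
```

```bash
python3 - <<'E'
from h import *
r=readout.sense(); c=r['tcp_pos'];print(c,r['finger_gap'])
s,P=snap('scene','s4')
meas('scene',P,'brass',c,.04,(.15,.2),s['img'],([18,120,60],[35,255,255]))
meas('scene',P,'tape',(.67,.148),.06,(.025,.05))
E
```

```text
[ 0.62804939 -0.02372121  0.18847549] 0.5410156835725568
scene brass 205 mean [621.2 -26.  173.5] rect [622.2 -28.1] [30.9 48.4] 47.5 circ [626.7 -22.8] 24.5 z [168.2 174.6 176.5]
scene tape 974 mean [667.7 155.3  33.5] rect [670.9 152.7] [70.3 74. ] 38.8 circ [674.8 148.8] 45.4 z [28.1 34.  36.1]
```

move_arm([
  [0,0,0,-1,0,8,0.6],
  [0,0,0,-1,0,24,0.6],
  [0,0,0,-1,0,42,0.6],
  [0,0,0,-1,0,58,0.6],
  [0,0,0,-1,0,68,0.6],
  [0,0,0,-1,0,72,0.6],
  [0,0,0,-1,0,72,0.6],
  [0,0,0,-1,0,72,0.6],
])

```text
t: 13.7
tcp_pos: [0.6308, -0.0249, 0.1176]
tool_rot: [-0.0, 1.0, -0.0, 0.0]
force: [-0.3, 0.5, -0.7]
finger_gap: 0.542
gripper_force: 41.3
```

```bash
python3 - <<'E'
from h import *
r=readout.sense(); c=r['tcp_pos'];print(c,r['finger_gap'])
s,P=snap('scene','s5')
meas('scene',P,'brass',c,.04,(.085,.12),s['img'],([18,120,60],[35,255,255]))
E
```

```text
[ 0.63081775 -0.02491415  0.11758433] 0.5421079925326627
scene brass 190 mean [624.  -27.1 102.9] rect [625.9 -29.6] [32.4 47.1] 50.6 circ [629.6 -24.5] 24.0 z [ 97.2 103.9 105.6]
```

move_arm([
  [0,0,0,0,0,5,0.6],
  [0,0,0,0,0,11,0.6],
  [0,0,0,0,0,17,0.6],
  [0,0,0,0,0,23,0.6],
  [0,0,0,0,0,30,0.6],
  [0,0,0,0,0,37,0.6],
  [0,0,0,0,0,43,0.6],
  [0,0,0,0,0,47,0.6],
  [0,0,0,0,0,49,0.6],
  [0,0,0,0,0,49.5,0.6],
  [0,0,0,0,0,49.5,0.6],
])

```text
t: 14.67
tcp_pos: [0.6306, -0.0252, 0.0677]
tool_rot: [0.0, 1.0, 0.0, -0.0]
force: [-0.7, 0.4, -0.2]
finger_gap: 0.539
gripper_force: 41.3
```

move_arm([
  [0,0,0,0,0,0.7,0.6],
  [0,0,0,0,0,0.7,0.45],
  [0,0,0,0,0,0.7,0.35],
  [0,0,0,0,0,0.7,0.25],
  [0,0,0,0,0,0.7,0.25],
  [0,0,0,0,0,0,0.25],
  [0,0,0,0,0,-12,0.25],
  [0,0,0,0,0,-35,0.25],
  [0,0,0,0,0,-65,0.2],
  [0,0,0,0,0,-95,0.2],
  [0,0,0,0,0,-110,0.2],
  [0,0,0,0,0,-115,0.2],
])

```text
t: 15.67
tcp_pos: [0.6326, -0.0256, 0.1875]
tool_rot: [0.0, 1.0, -0.001, 0.004]
force: [0.6, -0.2, 0.4]
finger_gap: 0.801
gripper_force: 0.0
```

```bash
python3 - <<'E'
from h import *
r=readout.sense(); print(r['tcp_pos'],r['finger_gap'])
Y=([22,40,110],[36,180,255])
for n in ('scene','top'):
    s,P=snap(n,'s6'+n); im=s['img']
    meas(n,P,'brass',(.63,-.0245),.03,(.046,.06),im,([18,100,50],[36,255,255]))
    meas(n,P,'sep',(.502,-.203),.075,(.017,.027),im,Y)
    # board, by hue relative to bench
    meas(n,P,'board',(.473,-.381),.075,(.0035,.012),im,([0,90,30],[14,255,130]))
    meas(n,P,'blue',(.502,-.203),.06,(-.002,.014),im,([105,100,50],[130,255,255]))
a=cv2.imread('pics/s6scene.png')[130:230,300:420]
cv2.imwrite('pics/s6c.png',cv2.resize(a,(720,600)))
E
```

```text
[ 0.63264218 -0.0256043   0.18748993] 0.8006749062880304
scene brass 185 mean [625.1 -18.5  52.6] rect [628.6 -22.5] [43.9 43.6] 48.5 circ [629.7 -23.6] 24.2 z [47.9 53.  55. ]
scene sep 79 mean [ 491.5 -192.4   21.7] rect [ 501.3 -200.3] [130.3  46.6] 7.7 circ [ 501.3 -200.6] 66.8 z [20.  21.7 23.6]
scene board 5
scene blue 82 mean [ 497.3 -181.3    5.7] rect [ 498.6 -180.6] [75.5 17.4] 8.8 circ [ 499.3 -184.7] 37.8 z [4.1 5.6 7.5]
top brass 119 mean [630.  -27.3  54.9] rect [632.2 -26.3] [44.1 46.2] 54.1 circ [632.7 -26.5] 23.7 z [51.3 55.  58.5]
top sep 572 mean [ 501.7 -202.2   23.1] rect [ 502.5 -202.4] [128.9  44.6] 8.5 circ [ 502.  -202.2] 66.9 z [20.1 23.2 26. ]
top board 508 mean [ 471.2 -381.6    7.3] rect [ 472.5 -382.7] [ 45.8 129.1] 78.9 circ [ 472.5 -383.5] 66.1 z [ 4.3  7.2 10.3]
top blue 145 mean [ 500.7 -204.8    7.2] rect [ 500.8 -203.7] [77.5 66.9] 86.5 circ [ 501.4 -203.7] 47.4 z [ 3.8  7.2 10.6]
```

View pics/s6c.png

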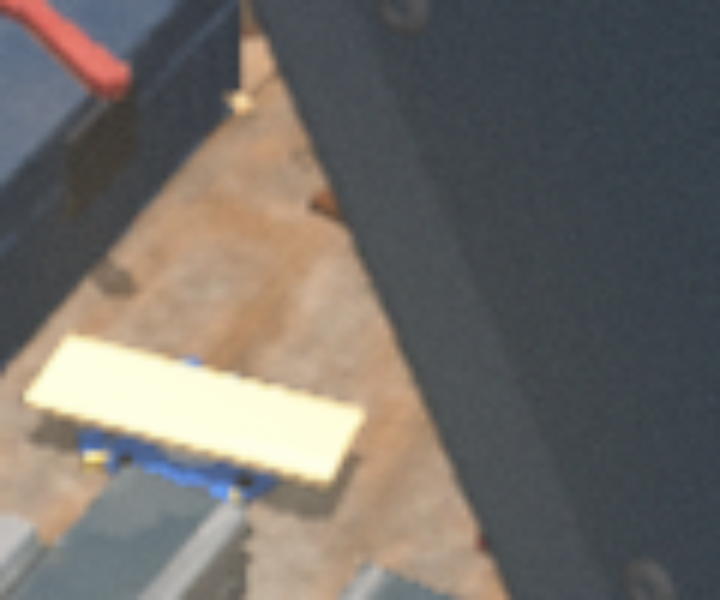

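The separator lies level, undisturbed, across the blue hub, about 8° turned. The dark board is about −11°.

move_arm([
  [0,0,-3,10,-14,0,0.2],
  [0,0,-8.2,28,-38,0,0.2],
  [0,0,-8.2,47,-64,0,0.2],
  [0,0,-8.2,66,-90,0,0.2],
  [0,0,-8.2,85,-116,5,0.2],
  [0,0,-8.2,103,-141,20,0.25],
  [0,0,-8.2,117,-160,45,0.25],
  [0,0,-8.2,126,-173,75,0.25],
  [0,0,-8.2,128.5,-176,95,0.25],
  [0,0,-8.2,128.5,-176,104,0.25],
  [0,0,-8.2,128.5,-176,104,0.25],
  [0,0,-8.2,128.5,-176,104,0.25],
])

```text
t: 16.77
tcp_pos: [0.5018, -0.2006, 0.0781]
tool_rot: [-0.072, 0.997, 0.001, -0.001]
force: [0.4, 0.3, 0.1]
finger_gap: 0.748
gripper_force: 0.0
```

move_arm([
  [0,0,0,0,0,0,0.25],
  [0,0,0,0,0,0,0.25],
])

```text
t: 16.93
tcp_pos: [0.5031, -0.201, 0.0799]
tool_rot: [-0.072, 0.997, -0.001, 0.001]
force: [0.7, 0.2, -0.5]
finger_gap: 0.749
gripper_force: 0.0
```

move_arm([
  [0,0,0,0,0,10,0.25],
  [0,0,0,0,0,25,0.25],
  [0,0,0,0,0,36,0.25],
  [0,0,0,0,0,42,0.25],
  [0,0,0,0,0,44,0.3],
  [0,0,0,0,0,44,0.35],
  [0,0,0,0,0,44,0.4],
  [0,0,0,0,0,44,0.45],
  [0,0,0,0,0,44,0.5],
  [0,0,0,0,0,44,0.65],
  [0,0,0,0,0,44,0.65],
  [0,0,0,0,0,44,0.65],
], squeeze=30)

```text
t: 17.93
tcp_pos: [0.5023, -0.2014, 0.0355]
tool_rot: [-0.071, 0.997, -0.0, 0.0]
force: [-0.3, 0.1, 4.4]
finger_gap: 0.516
gripper_force: 31.1
```

move_arm([
  [0,0,0,0,0,-2,0.65],
  [0,0,0,0,0,-6,0.65],
  [0,0,0,0,0,-14,0.65],
  [0,0,0,0,0,-28,0.65],
  [0,0,0,0,0,-45,0.65],
  [0,0,0,0,0,-60,0.65],
  [0,0,0,0,0,-68,0.65],
  [0,0,0,0,0,-70,0.65],
  [0,0,0,0,0,-70,0.65],
])

```text
t: 18.68
tcp_pos: [0.5022, -0.2013, 0.1055]
tool_rot: [-0.071, 0.997, -0.0, 0.001]
force: [-0.3, 0.1, -0.4]
finger_gap: 0.513
gripper_force: 30.6
```

```bash
python3 - <<'E'
from h import *
r=readout.sense(); c=r['tcp_pos'];print(c,r['finger_gap'],r['gripper_force'])
Y=([22,40,110],[36,180,255])
for n in ('scene','top'):
    s,P=snap(n,'s7'+n); im=s['img']
    meas(n,P,'sep',c,.085,(.07,.105),im,Y)
    meas(n,P,'board',(.473,-.381),.075,(.0035,.012),im,([0,90,30],[14,255,130]))
    meas(n,P,'blue',(.502,-.203),.06,(-.002,.014),im,([105,100,50],[130,255,255]))
E
```

```text
[ 0.50220927 -0.20131761  0.10550486] 0.5134392716754529 30.641967058181763
scene sep 133 mean [ 547.7 -190.6   91.5] rect [ 507.7 -193.1] [118.6  43.9] 0.2 circ [ 507.9 -202.9] 59.7 z [90.1 91.6 92.9]
scene board 67 mean [ 515.1 -382.2    5.6] rect [ 520.8 -379.4] [32.7 61.5] 34.3 circ [ 508.9 -387.5] 30.7 z [3.8 5.5 7.3]
scene blue 299 mean [ 496.8 -205.5    5.6] rect [ 497.6 -210. ] [75.8 80.4] 88.2 circ [ 501.3 -205.5] 47.7 z [3.8 5.7 7.3]
top sep 0
top board 546 mean [ 471.7 -382.     7.4] rect [ 472.8 -382.8] [ 45.3 129.6] 78.9 circ [ 472.3 -380.5] 66.4 z [ 4.4  7.3 10.8]
top blue 0
```

move_arm([
  [0,0,3,3,-10,0,0.65],
  [0,0,7,11,-34,0,0.65],
  [0,0,11,20,-62,0,0.65],
  [0,0,15,29,-90,0,0.65],
  [0,0,19.3,38,-118,0,0.65],
  [0,0,19.3,46,-144,5,0.65],
  [0,0,19.3,53,-164,20,0.65],
  [0,0,19.3,55.5,-172,40,0.65],
  [0,0,19.3,55.6,-174,54,0.65],
  [0,0,19.3,55.6,-174,60,0.65],
  [0,0,19.3,55.6,-174,60,0.65],
  [0,0,19.3,55.6,-174,60,0.65],
])

```text
t: 19.78
tcp_pos: [0.4715, -0.3797, 0.0441]
tool_rot: [0.096, 0.995, 0.001, -0.001]
force: [0.2, -0.3, -0.3]
finger_gap: 0.517
gripper_force: 30.7
```

```bash
python3 - <<'E'
from h import *
r=readout.sense(); c=r['tcp_pos'];print(c,r['tool_rot'],r['finger_gap'],r['gripper_force'],r['q'])
s,P=snap('scene'); t,Q=snap('top')
Y=([22,40,110],[36,180,255])
meas('scene',P,'sep',c,.085,(.015,.045),s['img'],Y); meas('top',Q,'sep',c,.085,(.015,.045),t['img'],Y)
a=s['img'][80:240,300:480]; b=t['img'][150:270,320:455]
cv2.imwrite('pics/s8.png',np.hstack([cv2.resize(a,(400,356)),cv2.resize(b,(400,356))])[...,::-1])
E
```

```text
[ 0.47153908 -0.3797307   0.04413547] [ 9.63563244e-02  9.95346076e-01  9.41769145e-04 -8.72727366e-04] 0.5166110187058295 30.663278102874756 [-8.62416063e-01  7.98437025e-01  1.61722030e+00  2.21744473e-04
  7.28499039e-01 -2.24036577e+00]
scene sep 55 mean [ 519.7 -377.7   30.5] rect [ 521.3 -378. ] [24.5 43.2] 50.7 circ [ 515.9 -384.7] 21.9 z [29.  30.4 31.8]
top sep 0
```

View pics/s8.png

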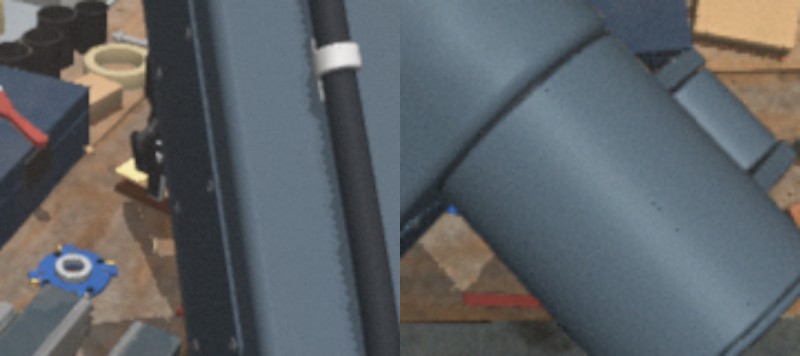

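The separator is held parallel just above the dark board; the arm hides most of it. Lowering and releasing.

move_arm([
  [0,0,0,0,-1,5,0.65],
  [0,0,0,0,-1,11,0.65],
  [0,0,0,0,-1,15,0.65],
  [0,0,0,0,-1,18,0.65],
  [0,0,0,0,-1,19,0.65],
  [0,0,0,0,-1,19,0.65],
])

```text
t: 20.38
tcp_pos: [0.4718, -0.3823, 0.0267]
tool_rot: [0.097, 0.995, -0.0, 0.0]
force: [-0.8, 1.1, 5.8]
finger_gap: 0.513
gripper_force: 34.8
```

move_arm([
  [0,0,0,0,0,0.3,0.45],
  [0,0,0,0,0,0.3,0.35],
  [0,0,0,0,0,0.3,0.28],
  [0,0,0,0,0,0.3,0.28],
  [0,0,0,0,0,-5,0.28],
  [0,0,0,0,0,-20,0.28],
  [0,0,0,0,0,-45,0.28],
  [0,0,0,0,0,-70,0.28],
  [0,0,0,0,0,-90,0.28],
  [0,0,0,0,0,-100,0.28],
])

```text
t: 21.22
tcp_pos: [0.4724, -0.3833, 0.1287]
tool_rot: [0.097, 0.995, -0.002, 0.002]
force: [0.6, 0.3, -0.1]
finger_gap: 0.722
gripper_force: 0.0
```

move_arm([
  [0,0,-3,0,10,0,0.3],
  [0,0,-8,1,35,0,0.3],
  [0,0,-11.1,2,65,0,0.3],
  [0,0,-11.1,3,95,0,0.3],
  [0,0,-11.1,4,125,0,0.3],
  [0,0,-11.1,5,150,5,0.3],
  [0,0,-11.1,5.4,170,12,0.3],
  [0,0,-11.1,5.4,179,20,0.3],
  [0,0,-11.1,5.4,181,25,0.3],
  [0,0,-11.1,5.4,181,25,0.3],
  [0,0,-11.1,5.4,181,25,0.3],
])

```text
t: 22.13
tcp_pos: [0.5012, -0.2047, 0.1003]
tool_rot: [0.0, 1.0, -0.0, -0.0]
force: [-0.4, -0.8, 0.2]
finger_gap: 0.696
gripper_force: 0.0
```

```bash
python3 - <<'E'
from h import *
r=readout.sense(); c=r['tcp_pos'];print(c,r['tool_rot'],r['finger_gap'])
s,P=snap('scene','s9'); t,Q=snap('top')
Y=([22,40,110],[36,180,255])
meas('scene',P,'hub',(.502,-.205),.026,(.0125,.022))
meas('scene',P,'blue',(.502,-.203),.06,(-.002,.012),s['img'],([105,100,50],[130,255,255]))
for n,p,i in (('scene',P,s),('top',Q,t)):
  meas(n,p,'sep',(.472,-.382),.085,(.009,.02),i['img'],Y)
  meas(n,p,'board',(.473,-.381),.075,(.001,.009),i['img'],([0,90,30],[14,255,130]))
E
```

```text
[ 0.50121587 -0.20466524  0.10033912] [ 4.30518447e-04  9.99999894e-01 -1.14247769e-04 -1.12567001e-04] 0.6957090512915264
scene hub 99 mean [ 498.7 -200.2   15.3] rect [ 498.3 -200.1] [36.4 38.8] 28.9 circ [ 499.6 -200.7] 21.0 z [13.3 15.2 17. ]
scene blue 314 mean [ 497.2 -204.7    5.7] rect [ 498.6 -208.1] [79.  79.4] 85.8 circ [ 502.6 -206.7] 48.6 z [4.  5.6 7.8]
scene sep 71 mean [ 520.3 -383.    11.7] rect [ 524.2 -382. ] [29.8 59.6] 33.8 circ [ 512.6 -389.7] 29.8 z [ 9.8 11.7 13.4]
scene board 21 mean [ 514.2 -366.8    4.8] rect [ 512.9 -366.8] [ 4.2 43.9] 79.8 circ [ 512.9 -367.1] 21.9 z [2.4 4.9 7.7]
top sep 580 mean [ 471.3 -382.5   13.2] rect [ 471.9 -382.7] [ 44.4 129.7] 78.8 circ [ 472.3 -382.9] 66.6 z [10.2 13.  16.2]
top board 3
```

move_arm([
  [0,0,0,1.5,2,10,0.3],
  [0,0,0,1.5,2,26,0.3],
  [0,0,0,1.5,2,42,0.35],
  [0,0,0,1.5,2,56,0.4],
  [0,0,0,1.5,2,65,0.4],
  [0,0,0,1.5,2,68,0.4],
  [0,0,0,1.5,2,69,0.4],
  [0,0,0,1.5,2,69,0.45],
  [0,0,0,1.5,2,69,0.5],
  [0,0,0,1.5,2,69,0.55],
  [0,0,0,1.5,2,69,0.7],
  [0,0,0,1.5,2,69,0.7],
], squeeze=45)

```text
t: 23.23
tcp_pos: [0.5002, -0.2025, 0.0331]
tool_rot: [-0.0, 1.0, -0.001, 0.001]
force: [-2.1, -1.4, 6.7]
finger_gap: 0.434
gripper_force: 44.5
```

move_arm([
  [0,0,0,0,0,0,0.7],
  [0,0,0,0,0,0,0.7],
])

```text
t: 23.4
tcp_pos: [0.5002, -0.2025, 0.0331]
tool_rot: [-0.0, 1.0, -0.001, 0.001]
force: [-2.6, -2.5, 6.0]
finger_gap: 0.441
gripper_force: 44.5
```

move_arm([
  [0,0,0,0,0,-3,0.7],
  [0,0,0,0,0,-8,0.7],
  [0,0,0,0,0,-18,0.7],
  [0,0,0,0,0,-36,0.7],
  [0,0,0,0,0,-58,0.7],
  [0,0,0,0,0,-82,0.7],
  [0,0,0,0,0,-106,0.7],
  [0,0,0,0,0,-128,0.7],
  [0,0,0,0,0,-146,0.7],
  [0,0,0,0,0,-157,0.7],
  [0,0,0,0,0,-160,0.7],
  [0,0,0,0,0,-160,0.7],
])

```text
t: 24.4
tcp_pos: [0.4998, -0.2015, 0.193]
tool_rot: [0.0, 1.0, -0.0, 0.001]
force: [-0.1, -0.5, -2.8]
finger_gap: 0.436
gripper_force: 45.7
```

move_arm([
  [0,0,0,-6,8,0,0.7],
  [0,0,0,-20,28,0,0.7],
  [0,0,0,-38,52,0,0.7],
  [0,0,0,-56,77,0,0.7],
  [0,0,0,-74,102,0,0.7],
  [0,0,0,-92,126,0,0.7],
  [0,0,0,-108,148,0,0.7],
  [0,0,0,-121,166,0,0.7],
  [0,0,0,-128,175,0,0.7],
  [0,0,0,-130,177,0,0.7],
  [0,0,0,-130,177,0,0.7],
  [0,0,0,-130,177,0,0.7],
])

```text
t: 25.4
tcp_pos: [0.6287, -0.0253, 0.191]
tool_rot: [0.0, 1.0, -0.0, -0.001]
force: [-0.5, -0.1, -3.6]
finger_gap: 0.436
gripper_force: 45.7
```

```bash
python3 - <<'E'
from h import *
r=readout.sense(); c=r['tcp_pos'];print(c,r['tool_rot'],r['finger_gap'],r['gripper_force'])
s,P=snap('scene','s10')
meas('scene',P,'blue',c,.06,(.14,.19),s['img'],([105,90,40],[130,255,255]))
meas('scene',P,'all',c,.06,(c[2]-.035,c[2]-.018))
meas('scene',P,'tip',(.63,-.0245),.02,(.08,.09))
cv2.imwrite('pics/s10c.png',cv2.resize(s['img'][60:260,150:400],(750,600))[...,::-1])
E
```

```text
[ 0.62867901 -0.02528542  0.19099931] [ 3.32043552e-04  9.99999215e-01 -9.43704615e-05 -1.20410683e-03] 0.4360077520778381 45.70871813222766
scene blue 441 mean [616.  -16.5 163.6] rect [626.1 -23.2] [79.7 80. ] 80.6 circ [628.4 -24.3] 48.5 z [161.4 163.4 164.9]
scene all 721 mean [618.4 -17.  164.3] rect [627.7 -23.5] [80.  82.1] 85.9 circ [628.8 -23.7] 49.2 z [160.3 163.5 172.1]
scene tip 31 mean [628.5 -22.2  83.7] rect [629.2 -23.3] [12.1 12.9] 14.8 circ [629.2 -23.2] 7.1 z [80.4 84.1 87.3]
```

View pics/s10c.png

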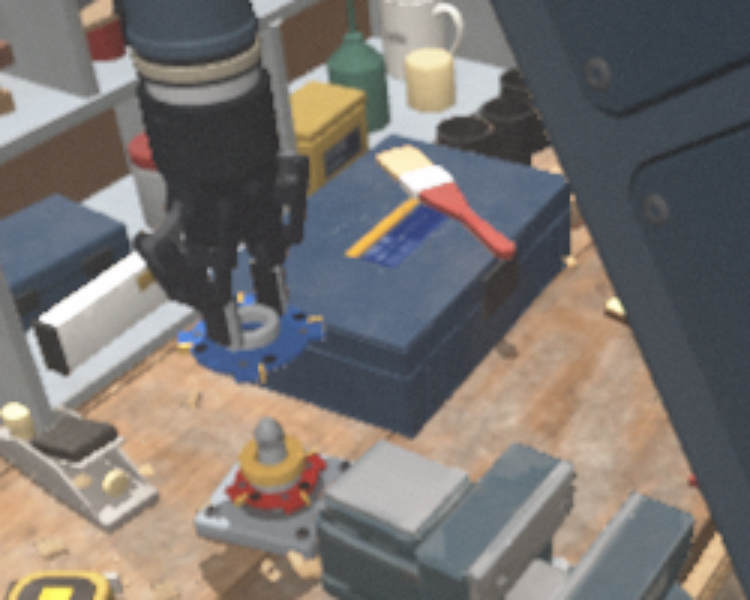

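The blue cutter is held level over the spindle, with red and brass seated below, and clear of the vise and the box.

move_arm([
  [0,0,0,-0.5,0.5,8,0.7],
  [0,0,0,-0.5,0.5,22,0.7],
  [0,0,0,-0.5,0.5,38,0.7],
  [0,0,0,-0.5,0.5,52,0.7],
  [0,0,0,-0.5,0.5,61,0.7],
  [0,0,0,-0.5,0.5,66,0.7],
  [0,0,0,-0.5,0.5,71,0.7],
  [0,0,0,-0.5,0.5,76,0.7],
  [0,0,0,-0.5,0.5,81,0.7],
  [0,0,0,-0.5,0.5,85,0.7],
  [0,0,0,-0.5,0.5,87,0.7],
  [0,0,0,-0.5,0.5,87,0.7],
])

```text
t: 26.45
tcp_pos: [0.63, -0.0241, 0.1045]
tool_rot: [0.0, 1.0, 0.0, -0.0]
force: [0.2, 0.6, -3.3]
finger_gap: 0.438
gripper_force: 45.7
```

move_arm([
  [0,0,0,0,-0.8,4,0.7],
  [0,0,0,0,-0.8,8,0.7],
  [0,0,0,0,-0.8,12,0.7],
  [0,0,0,0,-0.8,14.5,0.7],
  [0,0,0,0,-0.8,16,0.7],
  [0,0,0,0,-0.8,16.5,0.7],
  [0,0,0,0,-0.8,16.5,0.7],
])

```text
t: 27.03
tcp_pos: [0.6301, -0.025, 0.0881]
tool_rot: [0.0, 1.0, 0.0, -0.0]
force: [-0.8, -0.4, -2.7]
finger_gap: 0.435
gripper_force: 45.7
```

move_arm([
  [0,0,0,0,0,0.5,0.7],
  [0,0,0,0,0,1,0.7],
  [0,0,0,0,0,1,0.7],
  [0,0,0,0,0,1,0.55],
  [0,0,0,0,0,1,0.45],
  [0,0,0,0,0,1,0.35],
  [0,0,0,0,0,1,0.35],
  [0,0,0,0,0,0,0.35],
  [0,0,0,0,0,-10,0.35],
  [0,0,0,0,0,-30,0.3],
  [0,0,0,0,0,-60,0.25],
  [0,0,0,0,0,-90,0.25],
])

```text
t: 28.03
tcp_pos: [0.6296, -0.0249, 0.1793]
tool_rot: [0.0, 1.0, 0.0, -0.001]
force: [0.6, 0.4, -0.1]
finger_gap: 0.749
gripper_force: 0.0
```

```bash
python3 - <<'E'
from h import *
r=readout.sense(); c=r['tcp_pos'];print(c,r['finger_gap'])
s,P=snap('scene','s11')
meas('scene',P,'blue',(.63,-.0245),.06,(.045,.066),s['img'],([105,90,40],[130,255,255]))
for n in ('scene','top'):
    s,P=snap(n); meas(n,P,'green',(.395,.141),.028,(.008,.02),s['img'],([50,100,40],[95,255,255]))
E
```

```text
[ 0.62962496 -0.02492007  0.17928357] 0.7485448678369555
scene blue 491 mean [624.5 -19.2  59.5] rect [630.3 -23.8] [78.  82.8] 84.0 circ [628.3 -23.4] 48.2 z [57.8 59.6 61.1]
scene green 4
top green 88 mean [394.2 139.6  12.6] rect [394.8 139.7] [39.9 37.9] 47.8 circ [395.2 140. ] 20.8 z [ 9.2 12.8 15.6]
```

move_arm([
  [0,0,0,6,18,-8,0.25],
  [0,0,0,18,50,-10,0.25],
  [0,0,0,32,84,-10,0.25],
  [0,0,0,56,110,-10,0.25],
  [0,0,0,82,137,-10,0.25],
  [0,0,0,110,160,-10,0.25],
  [0,0,0,142,166,-10,0.25],
  [0,0,0,176,166,-5,0.25],
  [0,0,0,206,166,5,0.25],
  [0,0,0,226,166,25,0.25],
  [0,0,0,235,166,55,0.25],
  [0,0,0,235,166,75,0.25],
])

```text
t: 29.18
tcp_pos: [0.3906, 0.1411, 0.1022]
tool_rot: [-0.0, 1.0, -0.0, -0.003]
force: [-0.7, 0.0, -0.1]
finger_gap: 0.749
gripper_force: 0.0
```

move_arm([
  [0,0,0,0,0,10,0.25],
  [0,0,0,0,0,10,0.25],
  [0,0,0,0,0,10,0.25],
  [0,0,0,0,0,10,0.25],
])

```text
t: 29.52
tcp_pos: [0.3955, 0.1411, 0.0936]
tool_rot: [0.0, 1.0, 0.0, 0.0]
force: [0.0, 0.5, -0.5]
finger_gap: 0.748
gripper_force: 0.0
```

move_arm([
  [0,0,0,0.7,0,12,0.25],
  [0,0,0,0.7,0,30,0.25],
  [0,0,0,0.7,0,46,0.25],
  [0,0,0,0.7,0,58,0.25],
  [0,0,0,0.7,0,65,0.25],
  [0,0,0,0.7,0,68,0.3],
  [0,0,0,0.7,0,68,0.35],
  [0,0,0,0.7,0,68,0.4],
  [0,0,0,0.7,0,68,0.45],
  [0,0,0,0.7,0,68,0.5],
  [0,0,0,0.7,0,68,0.65],
  [0,0,0,0.7,0,68,0.65],
], squeeze=40)

```text
t: 30.52
tcp_pos: [0.395, 0.1412, 0.0263]
tool_rot: [0.0, 1.0, 0.0, 0.001]
force: [0.3, 0.7, 6.3]
finger_gap: 0.487
gripper_force: 39.8
```

move_arm([
  [0,0,0,0,0,0,0.65],
  [0,0,0,0,0,-3,0.65],
  [0,0,0,0,0,-10,0.65],
  [0,0,0,0,0,-28,0.65],
  [0,0,0,0,0,-55,0.65],
  [0,0,0,0,0,-85,0.65],
  [0,0,0,0,0,-115,0.65],
  [0,0,0,0,0,-145,0.65],
  [0,0,0,0,0,-165,0.65],
  [0,0,0,0,0,-173,0.65],
  [0,0,0,0,0,-175,0.65],
])

```text
t: 31.43
tcp_pos: [0.3951, 0.1412, 0.2021]
tool_rot: [0.0, 1.0, 0.0, 0.002]
force: [0.8, -0.3, -1.5]
finger_gap: 0.486
gripper_force: 40.9
```

move_arm([
  [0,0,0,-12,0,0,0.65],
  [0,0,0,-40,0,0,0.65],
  [0,0,0,-74,0,0,0.65],
  [0,0,0,-108,0,0,0.65],
  [0,0,0,-136,-12,0,0.65],
  [0,0,0,-160,-36,0,0.65],
  [0,0,0,-184,-62,0,0.65],
  [0,0,0,-206,-90,0,0.65],
  [0,0,0,-220,-120,0,0.65],
  [0,0,0,-231,-148,0,0.65],
  [0,0,0,-235,-163,0,0.65],
  [0,0,0,-235.5,-166,0,0.65],
])

```text
t: 32.43
tcp_pos: [0.63, -0.0279, 0.1982]
tool_rot: [0.002, 1.0, -0.0, -0.001]
force: [0.3, -0.1, -0.1]
finger_gap: 0.481
gripper_force: 40.9
```

move_arm([
  [0,0,0,0,0,5,0.65],
  [0,0,0,0,0,20,0.65],
  [0,0,0,0,0,40,0.65],
  [0,0,0,0,0,60,0.65],
  [0,0,0,0,0,74,0.65],
  [0,0,0,0,0,80,0.65],
  [0,0,0,0,0,80,0.65],
  [0,0,0,0,0,80,0.65],
])

```text
t: 33.1
tcp_pos: [0.6294, -0.0236, 0.1202]
tool_rot: [-0.001, 1.0, 0.0, -0.001]
force: [0.1, -0.7, -0.2]
finger_gap: 0.486
gripper_force: 40.9
```

```bash
python3 - <<'E'
from h import *
r=readout.sense(); c=r['tcp_pos'];print(c,r['finger_gap'])
s,P=snap('scene','s12')
meas('scene',P,'green',c,.04,(.08,.14),s['img'],([50,100,40],[95,255,255]))
E
```

```text
[ 0.62942883 -0.02360546  0.12020342] 0.4860508940949686
scene green 0
```

```bash
python3 - <<'E'
from h import *
r=readout.sense(); c=r['tcp_pos'];print(c,r['finger_gap'])
s,P=snap('scene','s13')
meas('scene',P,'green',c,.05,(.08,.14),s['img'],([35,50,20],[100,255,255]))
cv2.imwrite('pics/s13c.png',cv2.resize(s['img'][110:230,180:330],(750,600))[...,::-1])
E
```

```text
[ 0.63011362 -0.02405843  0.12092655] 0.4871620361184114
scene green 154 mean [621.7 -25.8 104.3] rect [623.1 -28. ] [28.7 42.8] 46.4 circ [627.6 -23.8] 22.4 z [ 99.1 105.5 107.3]
```

View pics/s13c.png

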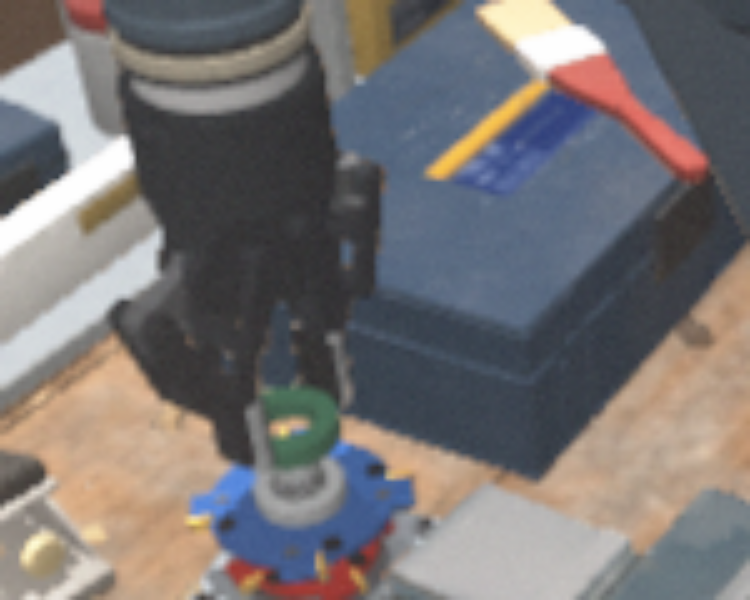

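The green collar is held just above the tip, over the seated blue cutter. It needs about 1.3 mm in x.

move_arm([
  [0,0,0,-1.2,-0.5,2,0.65],
  [0,0,0,-1.2,-0.5,5,0.65],
  [0,0,0,-1.2,-0.5,9,0.65],
  [0,0,0,-1.2,-0.5,13,0.65],
  [0,0,0,-1.2,-0.5,17,0.65],
  [0,0,0,-1.2,-0.5,20,0.65],
  [0,0,0,-1.2,-0.5,22.5,0.65],
  [0,0,0,-1.2,-0.5,24,0.65],
  [0,0,0,-1.2,-0.5,24,0.65],
  [0,0,0,-1.2,-0.5,24,0.65],
])

```text
t: 34.03
tcp_pos: [0.631, -0.0255, 0.0964]
tool_rot: [0.0, 1.0, 0.0, -0.0]
force: [-1.3, -0.3, 0.3]
finger_gap: 0.49
gripper_force: 41.0
```

move_arm([
  [0,0,0,0,0,0.4,0.65],
  [0,0,0,0,0,0.4,0.5],
  [0,0,0,0,0,0.4,0.4],
  [0,0,0,0,0,0.4,0.35],
  [0,0,0,0,0,0.4,0.35],
  [0,0,0,0,0,0,0.35],
  [0,0,0,0,0,-10,0.35],
  [0,0,0,0,0,-35,0.3],
  [0,0,0,0,0,-65,0.2],
  [0,0,0,0,0,-95,0.1],
  [0,0,0,0,0,-110,0],
  [0,0,0,0,0,-115,0],
])

```text
t: 35.03
tcp_pos: [0.6332, -0.0259, 0.2158]
tool_rot: [0.0, 1.0, -0.001, 0.004]
force: [-1.1, 0.1, 0.1]
finger_gap: 1.0
gripper_force: 0.0
```

move_arm([
  [0,0,0,0,0,-10,0],
  [0,0,0,0,0,-10,0],
  [0,0,0,0,0,-10,0],
  [0,0,0,0,0,-10,0],
])

```text
t: 35.37
tcp_pos: [0.6304, -0.0254, 0.22]
tool_rot: [0.0, 1.0, 0.0, -0.001]
force: [0.3, 0.3, -0.2]
finger_gap: 0.999
gripper_force: 0.0
```

```bash
python3 - <<'E'
from h import *
r=readout.sense(); c=r['tcp_pos'];print(c,r['finger_gap'],r['force'])
s,P=snap('scene','s14'); t,Q=snap('top')
c=(.63,-.0245)
meas('scene',P,'green',c,.05,(.06,.1),s['img'],([35,50,20],[100,255,255]))
meas('scene',P,'blue',c,.06,(.045,.066),s['img'],([105,90,40],[130,255,255]))
meas('scene',P,'tip',c,.012,(.08,.1))
meas('top',Q,'sep',(.472,-.382),.085,(.009,.02),t['img'],([22,40,110],[36,180,255]))
meas('top',Q,'alu',(.51,-.466),.03,(.014,.022))
cv2.imwrite('pics/s14c.png',np.hstack([cv2.resize(s['img'][110:250,180:330],(400,373)),cv2.resize(t['img'][150:270,320:449],(400,373))])[...,::-1])
E
```

```text
[ 0.63036963 -0.02536512  0.21999339] 0.9992805277320257 [ 0.28751092  0.31884324 -0.21002313]
scene green 195 mean [626.2 -21.8  80.4] rect [628.6 -23.1] [40.9 42.8] 20.9 circ [629.5 -23.2] 22.5 z [75.1 81.1 83. ]
scene blue 430 mean [620.3 -15.5  59.6] rect [629.  -23.6] [79.  80.2] 83.4 circ [628.4 -22.8] 47.9 z [57.9 59.6 61.2]
scene tip 36 mean [628.6 -23.8  83.4] rect [630.6 -27. ] [18.5 17.5] 86.8 circ [631.1 -25.8] 11.6 z [80.2 83.5 86.6]
top sep 577 mean [ 471.  -382.2   13.2] rect [ 472.2 -382.6] [ 44.8 129.7] 78.9 circ [ 472.1 -383.7] 66.8 z [10.1 13.1 16.7]
top alu 131 mean [ 510.5 -467.8   18.7] rect [ 511.1 -467.7] [46.4 45.1] 72.0 circ [ 511.3 -467.7] 23.6 z [15.7 18.8 21.5]
```

View pics/s14c.png

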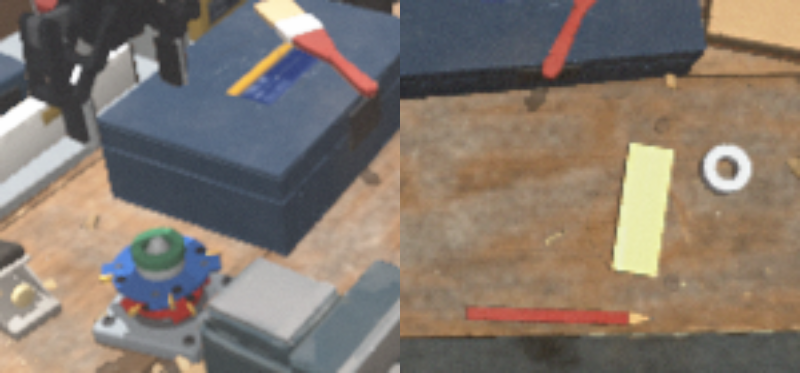

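The set is assembled on the spindle, with the green collar's top at about 82 mm. The separator covers the dark strip, and the alu spacer and pencil haven't moved.

```bash
python3 -c "
from station import order
print(order.sign_off())"
```

```text
the job is handed in; nothing more can be done
None
```

I handed the job in at about 35 s: red cutter, brass spacer, blue cutter and green collar are seated on the spindle, and the separator lies lined up on the dark strip; the hand-in gave no verdict, but my last camera measurements matched the required positions.

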